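Hardness check on a gear with a two-stage plunger tester

TASK

Check the hardness of the big gear: take the plunger-type hardness tester out of its holder and stand it squarely on the gear's clear flat face, midway between hub and teeth and beside the clamp bar. Press the plunger gently down its light stroke until the tip meets the steel, pause there for half a second, then press on through the stiff load spring to the firm end stop and hold it a good second, without ramming the stop and without rocking or dragging the tester while it is loaded. Let the plunger up and set the tester gently back upright in its holder, let go, and leave everything else on the bench where it is.

Things in the scene. Friction and masses are not known exactly. Their poses are not given: they have to be found in the camera images.
- stand: Fixed gear stand; big steel gear (202 mm across) lying flat on it. Origin on its axis at bench level, z up. Dark clamp bar 176 x 32 mm across the hub along the stand's x, so the flat face is clear along +y and -y, from 26 mm (hub boss) to 92 mm (tooth roots) off the axis. Face height is set by a screw and not told: 58 to 68 mm above the bench. Bar tops out 19 mm, stud 40 mm above the face.
- tester: Hardness tester, 154 mm tall, about 0.38 kg, upright in its holder. Origin at the centre of its foot, level with the underside of its three ball feet; z up its axis. Foot flange 46 mm across, barrel 38 to 41 mm across up to 94 mm, a bare 18 mm stem, and the plunger on top. Pressed on the gear with more than 25 N in all it is spoilt.
- plunger_top (a point): Centre of the plunger's top, 154 mm above the feet when up. Black round grip 32 mm across, 38 mm tall, on a 44 mm flange 6 mm thick; grip it to carry and to press. Slides down 14 mm: 10 mm on a light spring (2.2 to 3.4 N) till the tip meets the steel (first stop: 6 N more before it moves on), then 4 mm at 1.3 N/mm (stiff load spring) to the hard end stop. Springs back up.
- tip: Tester's steel tip, 6 mm pin in the middle of the foot; origin at its lowest point, 10 mm above foot level with plunger up, at foot level at the first stop. Force on the gear, tester's weight included (= change of hand force since it hung free): about 5 N feet standing, 6 N end of light stroke, 6 to 12 N at the first stop, 17 to 18 N on reaching the end stop (11 N of it on the tip).
- holder: The tester's holder, bolted down: black block 90 x 90 x 37 mm, origin at the centre of its underside, z up. In the middle a round upright socket 57 mm across and 25 mm deep (floor 12 mm above the bench, mouth 37 mm, with a 4 mm chamfer); the tester stands on its floor.
- planet: Bystander: small steel planet gear, 61 mm across, 28 mm high, lying flat.
- refblock: Bystander: plain steel reference disc, 60 mm across, 16 mm high.
- ringgear: Bystander: steel ring gear, 126 mm across, 26 mm high, lying flat.
- wrench: Bystander: spanner, 160 mm long, lying on the bench.
- pluggauge: Bystander: steel plug gauge, 118 mm tall, 40 mm across, standing on the bare bench.
- spraybottle: Bystander: spray bottle with orange head, 213 mm tall, 76 mm across.
- micrometer: Bystander: micrometer, 150 mm long, lying on the bench.
Things that resemble listed ones, but are neither listed nor needed, are in the scene too. What is shaped like the tester but blue or pink is not meant.

How it is judged:
By the outcome, as a careful person would: the job done as asked, in the order asked, and still so for the second after the job is handed in, with the robot touching nothing.
It also fails if it takes over 61 s, if anything falls off the work surface, if the arm or the gripper's body presses on something with over 40 N, if the wrist force passes 120 N, or if a joint passes its speed limit or range.

ROBOT

A 7-joint arm with a two-finger parallel gripper is mounted at the origin on the work surface. World frame = base frame: x ahead of the robot, y to its left, z up, the work surface at z = 0. Lengths are in m, angles in degrees, forces in N, time in s.
With the tool pointing down it reaches from about 0.4 to 0.75 m from the base axis. Payload 19.5 kg.
Tool frame: the origin (TCP) lies on the centre line of the jaws, within the pads' length; the fingertips stand 14 mm ahead of it and the grasp point (between the pads) lies 5 mm behind it; z points along the fingers, y is the line along which they close (so a half turn about z gives the same grasp; the last joint's range is limited). The gripper opens to 85 mm and grips with 20 to 120 N. Pads are 22 mm wide; open, the fingers measure 114 mm over their backs; the gripper's body (76 mm by 85 mm) begins 54 mm behind the grasp point. The pads swing forward as they close: fully open they stand 13 mm farther back than shut.
Start: joints at [-74.009, 40.479, -1.581, 85.061, 1.261, 54.483, -4.326], TCP at [0.181, 0.546, 0.245] pointing down, gripper open.
Joint ranges: [-155.06, 155.06], [-18.47, 123.98], [-90, 86.84], [0, 140.48], [-83.41, 263.41], [0, 116], [-161.91, 161.91]. Speed limits (degrees/s): [108.29, 108.29, 147.25, 147.25, 172.46, 172.46, 172.46].

INTERFACE

Orientations are given as [roll, pitch, yaw] about the fixed x, y, z axes, in that order (R = Rz(yaw) Ry(pitch) Rx(roll)).
In Python, from bench import ctrl gives the robot as it stands.
- The arm moves only by the shell command python3 -m pendant 'ROWS' [FORCE]. ROWS is JSON, a list of rows, each a list of 7 numbers: the shift along the world's x, y, z in units of 100 mm (1.0 is 100 mm), then the turn, a rotation vector about the world's x, y, z in units of 360 degrees (1.0 is 360 degrees), then the closure, from 0 (fully open) to 1 (shut). In form: [[x, y, z, ax, ay, az, hand], ...]. A call has 1 to 12 rows; each row is the pose to reach, as a shift and turn from the pose commanded when the call began, turning the shorter way round; what a row does not reach only later rows make up. A row lasts 1/8 s, in which the tool goes at most 62.5 mm and 10.7 degrees, less where a joint would pass 70% of its speed; a pose out of reach is approached as far as the arm can. A call with a number of a shift or a turn outside -1 to 1 is refused whole. A call with a gripper value outside its range is refused whole. The fingers move at their own pace and stop on an object; FORCE is the grip in N (left out, the last holds). Time passes only in rows, so rows that repeat a pose let the fingers close. It gives the time, the measured TCP pose, the force, the opening and the grip force at its end, in the units of the state.
- ctrl.sense(): the state, without advancing time (a new reading comes with each control period).
- ctrl.read_camera(name): name is "scene" or "side" or "wrist"; returns a dict with "color" (384x512x3 uint8, red, green, blue), "fx", "fy", "cx", "cy" (pixels), "origin" and "orientation" of the camera in the world; the wrist camera has in their place "tool_from_camera" (4x4, takes a point from camera to tool coordinates, whose origin is the TCP and whose axes are the flange's). Camera axes: x right, y up, looking along -z (the intrinsics and any distortion apply to the point x, -y, -z); pixel columns grow to the right and rows downward; lengths in m; the calibration is good to about 2 mm. A picture is of the moment at which its call begins: read the wrist's pose just before it. There is no depth.
- ctrl.close_job(): hands the job in; it is judged then, once.
The state is a dict: "t": time; "joints": joint angles; "qd": joint speeds; "joint_efforts": joint torques, N m; "ee_pos": TCP position; "ee_rot": TCP orientation; "wrist_force": force on the tool from outside, world axes, zero at the start; "torque": the same for the moment, N m; "opening": opening from 0.0 (shut) to 1.0 (fully open); "finger_force": force on a finger pad.
Only numpy, scipy, OpenCV 4.12 (cv2) and the standard library are available. Lean on these libraries where they do the work, as an engineer would, in place of code of your own. Each camera call takes 0.05 s, during which the arm holds its last target. There are 200 camera calls.

## Working session

There is one attempt and no reset: what is moved stays moved. The work goes in short steps, Python scripts to look and compute and a shell command to move; the robot and the scene stay as the last step left them, time stands still between calls to the robot, and variables do not carry over. Pictures are saved under pics/ and viewed, at most 10 in all, crops included, and the job is handed in when it is done.

```bash
mkdir -p pics; cat > h.py <<'E'
import numpy as np,cv2
from bench import ctrl
from scipy.spatial.transform import Rotation as R
def cam(n):
    s=ctrl.sense(); c=ctrl.read_camera(n)
    if n=="wrist":
        T=np.array(c["tool_from_camera"]); W=np.eye(4)
        W[:3,:3]=R.from_euler('xyz',s["ee_rot"],degrees=True).as_matrix(); W[:3,3]=s["ee_pos"]
        M=W@T
    else:
        M=np.eye(4); M[:3,3]=c["origin"]; o=np.array(c["orientation"])
        M[:3,:3]=o if o.shape==(3,3) else R.from_euler('xyz',o,degrees=True).as_matrix()
    return c,M
def ray(c,M,u,v):
    d=M[:3,:3]@np.array([(u-c["cx"])/c["fx"],-(v-c["cy"])/c["fy"],-1]); return M[:3,3],d
def onz(c,M,u,v,z):
    o,d=ray(c,M,u,v); return o+d*(z-o[2])/d[2]
def proj(c,M,p):
    q=M[:3,:3].T@(np.array(p)-M[:3,3]); return c["cx"]+c["fx"]*q[0]/-q[2], c["cy"]+c["fy"]*q[1]/q[2]
def save(c,f): cv2.imwrite(f,c["color"][:,:,::-1])
E
python3 - <<'E'
from h import *
print(ctrl.sense())
for n in("scene","side","wrist"):
    c,M=cam(n); save(c,f"pics/{n}0.png"); print(n,{k:v for k,v in c.items() if k!="color"})
a=cv2.imread("pics/scene0.png");b=cv2.imread("pics/side0.png")
E
```

```text
{'t': 0.0, 'joints': array([-74.00943118,  40.51352767,  -1.58373208,  85.08485296,
         1.25908825,  54.48235282,  -4.32628728]), 'qd': array([-0.01386581,  0.12095044,  0.05568328, -0.05523766, -0.0305123 ,
       -0.05690621,  0.00935063]), 'joint_efforts': array([-6.32593692e-04, -8.83184838e+01,  1.23434376e+00, -2.36170757e+01,
        1.68905512e-02,  6.48317247e-03, -2.76405177e-05]), 'ee_pos': array([0.18120954, 0.54543089, 0.24482935]), 'ee_rot': array([-1.79936506e+02,  1.02889810e-05,  1.61619995e+02]), 'wrist_force': array([ 0.29662236, -0.56299332, -0.03424878]), 'torque': array([ 0.00076583,  0.02220028, -0.02674427]), 'finger_force': 0.0, 'opening': 1.001351384931458}
scene {'fx': 419.50621852339776, 'fy': 419.50621852339776, 'cx': 255.02669359703336, 'cy': 195.47222106045945, 'origin': array([ 1.21773837, -0.62723994,  1.18132359]), 'orientation': array([40.01666187,  1.03331327, 42.86668828])}
side {'fx': 397.4543805914014, 'fy': 397.4543805914014, 'cx': 252.54708208180264, 'cy': 199.89364185092674, 'origin': array([0.38454704, 0.88796904, 0.80939293]), 'orientation': array([  53.32790551,    0.67123693, -165.77964381])}
wrist {'fx': 301.16857094047697, 'fy': 301.16857094047697, 'cx': 256.61930047671973, 'cy': 195.98018490662514, 'tool_from_camera': array([[-1.89020845e-04,  9.47466962e-01,  3.19853592e-01,
         8.19809059e-02],
       [ 9.99999777e-01, -2.55764974e-05,  6.66722821e-04,
         1.12392772e-04],
       [ 6.39878581e-04,  3.19853647e-01, -9.47466746e-01,
        -1.28445341e-01],
       [ 0.00000000e+00,  0.00000000e+00,  0.00000000e+00,
         1.00000000e+00]])}
```

View pics/scene0.png

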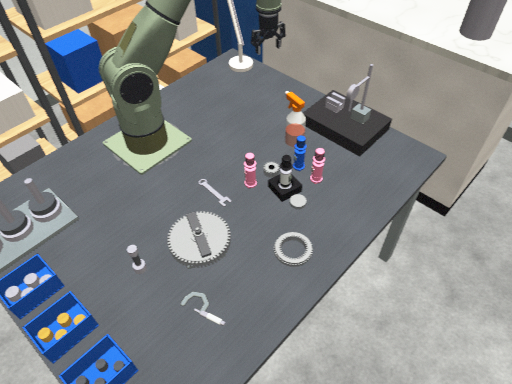

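View pics/side0.png

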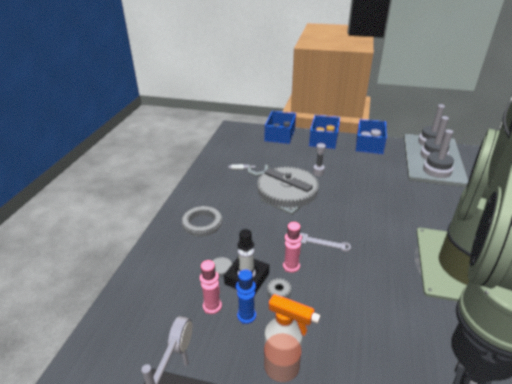

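Scene picture: steel/black tester in black holder at (286,175). Possible confusions: pink ones at (250,170) and (318,165), a blue one at (300,153), and the plug gauge at (135,257). In the side view the tester is at (247,255), with the blue one in front at (246,297) and pink ones at (210,287) and (292,247). I choose the one with the black plunger in the black block, and check it in a crop.

```bash
python3 - <<'E'
import cv2,numpy as np
a=cv2.imread("pics/scene0.png");b=cv2.imread("pics/side0.png")
A=cv2.resize(a[140:210,235:335],None,fx=4,fy=4,interpolation=cv2.INTER_CUBIC)
B=cv2.resize(b[220:300,200:300],None,fx=4,fy=4,interpolation=cv2.INTER_CUBIC)
C=cv2.resize(a[200:275,155:245],(400,333),interpolation=cv2.INTER_CUBIC)
D=cv2.resize(b[155:215,250:330],(400,300),interpolation=cv2.INTER_CUBIC)
o=np.zeros((600,800,3),np.uint8);o[:280,:400]=A;o[:320,400:]=B;o[280:,:400]=C[:320];o[320:,400:]=D[:280]
cv2.imwrite("pics/z.png",o)
E
```

```text
(no output)
```

View pics/z.png

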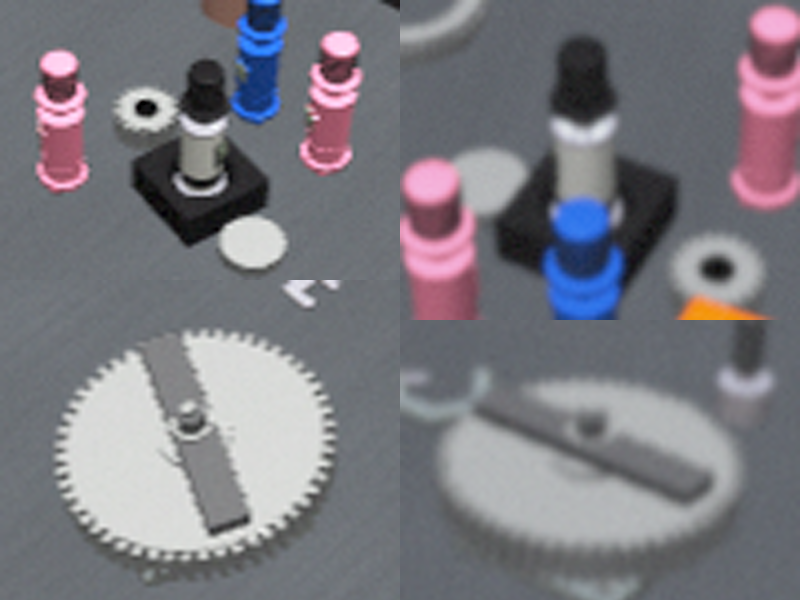

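The crop confirms it: steel barrel, black plunger top at scene (287,157) / side (246,232), standing in the black block. Stud top at scene (198,229) / side (288,174).

```bash
python3 - <<'E'
from h import *
S=cam("scene");D=cam("side")
def tri(p,q):
    A=[];b=[]
    for (c,M),(u,v) in((S,p),(D,q)):
        o,d=ray(c,M,u,v);d=d/np.linalg.norm(d);P=np.eye(3)-np.outer(d,d);A.append(P);b.append(P@o)
    x=np.linalg.lstsq(np.vstack(A),np.hstack(b),rcond=None)[0];return x
t=tri((286.75,157.2),(245.75,232)); s=tri((197.8,228.8),(288.4,174));print("plunger",t,"stud",s)
f=s[2]-.04
e1=onz(*S,191.5,213.5,f+.019);e2=onz(*S,207,255,f+.019);print("bar",e1,e2,np.degrees(np.arctan2(*(e2-e1)[1::-1])),np.linalg.norm(e2-e1))
print("blue",onz(*D,245.75,273.7,.154),"pinkL",onz(*S,249.75,155.5,.154),"pinkR",onz(*S,319.75,150.7,.154))
print("block corners", [onz(*S,235+u/4,140+v/4,z) for u,v,z in((133,172,.037),(268,180,.037),(190,240,0))])
E
```

```text
plunger [0.58828198 0.18315151 0.16558897] stud [ 0.54643505 -0.19735209  0.10098647]
bar [ 0.47039097 -0.16138585  0.07998647] [ 0.62676984 -0.23657244  0.07998647] -25.678135689365433 0.1735147718316098
blue [0.55573522 0.30487865 0.154     ] pinkL [0.48017637 0.11318376 0.154     ] pinkR [0.64647273 0.29393541 0.154     ]
block corners [array([0.54433809, 0.13890424, 0.037     ]), array([0.64185324, 0.21347415, 0.037     ]), array([0.61622382, 0.13648092, 0.        ])]
```

```bash
python3 -m pendant '[[0.3,-0.25,0.3,0,0,0,0],[0.65,-0.6,0.5,0,0,0,0],[1,-0.9,0.5,0,0,0,0],[1,-0.9,0.5,0,0,0,0]]' 80 && python3 -m pendant '[[0.35,-0.3,0,0,0,0,0],[0.7,-0.6,0,0,0,0,0],[1,-0.9,0,0,0,0,0]]' && python3 -m pendant '[[0.35,-0.3,0,0,0,0,0],[0.7,-0.6,0,0,0,0,0],[1,-0.9,0,0,0,0,0]]' && python3 -m pendant '[[0.35,-0.3,0,0,0,0,0],[0.7,-0.6,0,0,0,0,0],[1,-0.9,0,0,0,0,0],[1.0,-0.9,0,0,0,0,0],[1.0,-0.9,0,0,0,0,0]]'
python3 - <<'E'
from h import *
c,M=cam("wrist");save(c,"pics/w1.png");s=ctrl.sense();print(s["ee_pos"],s["ee_rot"],s["joints"],s["wrist_force"],proj(c,M,[.588,.183,.166]))
E
```

```text
t: 0.75
ee_pos: [0.2839, 0.4536, 0.2956]
ee_rot: [-180.0, 0.1, 161.3]
wrist_force: [-1.4, 1.4, -0.9]
opening: 0.998
finger_force: 0.0
t: 1.12
ee_pos: [0.3819, 0.3651, 0.2951]
ee_rot: [-180.0, -0.0, 161.7]
wrist_force: [0.3, -0.1, -0.3]
opening: 1.003
finger_force: 0.0
t: 1.5
ee_pos: [0.4821, 0.2752, 0.295]
ee_rot: [-180.0, -0.0, 161.6]
wrist_force: [0.0, 1.1, -0.6]
opening: 0.997
finger_force: 0.0
t: 2.12
ee_pos: [0.5808, 0.1867, 0.295]
ee_rot: [180.0, -0.0, 161.7]
wrist_force: [-0.4, 1.1, -0.1]
opening: 1.002
finger_force: 0.0
[0.5806733  0.18690109 0.29517851] [ 1.79985270e+02 -3.86885319e-02  1.61702615e+02] [-18.95053025  41.16293725  -4.13816365  72.06175839   2.92054551
  66.89625456  48.48655773] [ 0.62249973  0.62592932 -0.68980809] (np.float64(255.2625056989906), np.float64(199.30254504974033))
```

View pics/w1.png

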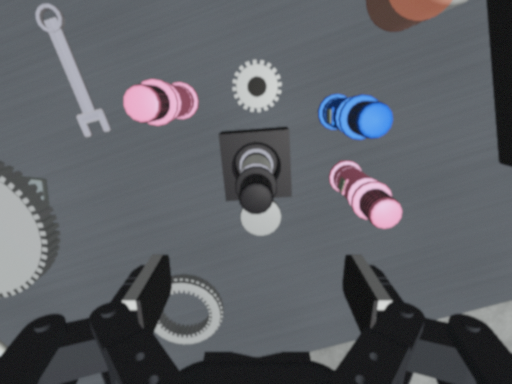

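Wrist view: the tester's black top is at (257,198), in the block with top-face corners (220,133), (288,127), (291,195), (224,200). Pinks at (145,103) and (385,212), blue at (375,118), all clear of the fingers.

```bash
python3 - <<'E'
from h import *
c,M=cam("wrist")
g=cv2.cvtColor(c["color"],cv2.COLOR_RGB2GRAY)
p=g[160:225,230:285]; m=cv2.inRange(cv2.GaussianBlur(p,(3,3),0),0,38)
print(p[:, 27][::3]); print(p[38,::3])
print(onz(c,M,257.3,198,.166), np.mean([onz(c,M,u,v,.037) for u,v in((220,133),(288,127),(291,195),(224,200))],0))
E
```

```text
[114 134 124  76  71  29  27  24  53  81  80  77  73  68  60  58  55  51
 143 189 190 188]
[61 62 62 36 51 55 59 62 64 67 72 75 77 72 55 94 96 96 97]
[0.5873403  0.18530649 0.166     ] [0.58552494 0.18395541 0.037     ]
```

```bash
python3 -m pendant '[[0.065,-0.02,-0.4,0,0,0,0],[0.065,-0.02,-0.7,0,0,0,0],[0.065,-0.02,-1,0,0,0,0],[0.065,-0.02,-1,0,0,0,0]]' 80 && python3 -m pendant '[[0,0,-0.15,0,0,0,0],[0,0,-0.3,0,0,0,0],[0,0,-0.45,0,0,0,0],[0,0,-0.45,0,0,0,0],[0,0,-0.45,0,0,0,0.3],[0,0,-0.45,0,0,0,0.5],[0,0,-0.45,0,0,0,0.55]]'
python3 - <<'E'
from h import *
c,M=cam("wrist");save(c,"pics/w2.png")
E
```

```text
t: 2.72
ee_pos: [0.5867, 0.1843, 0.1941]
ee_rot: [-179.9, -0.1, 161.7]
wrist_force: [0.8, 0.2, -0.1]
opening: 0.999
finger_force: 0.0
t: 3.6
ee_pos: [0.5879, 0.1837, 0.1506]
ee_rot: [180.0, 0.0, 161.6]
wrist_force: [-0.8, 0.0, -0.9]
opening: 0.45
finger_force: 0.0
```

View pics/w2.png

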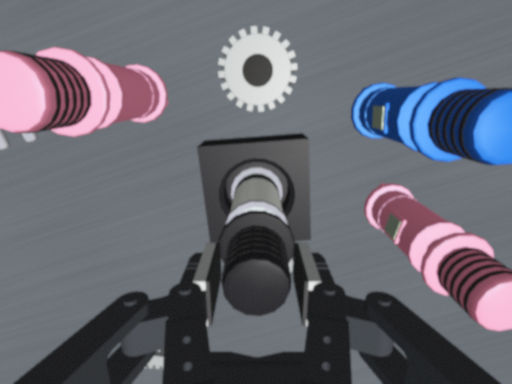

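The plunger (cols 222–290) is centred between the pads (213 and 298). Closing and lifting.

```bash
python3 -m pendant '[[0,0,0,0,0,0,0.6],[0,0,0,0,0,0,0.65],[0,0,0,0,0,0,0.8],[0,0,0,0,0,0,1],[0,0,0,0,0,0,1],[0,0,0,0,0,0,1]]' 80 && python3 -m pendant '[[0,0,0.05,0,0,0,1],[0,0,0.15,0,0,0,1],[0,0,0.3,0,0,0,1],[0,0,0.5,0,0,0,1],[0,0,0.75,0,0,0,1],[0,0,1,0,0,0,1],[0,0,1,0,0,0,1],[0,0,1,0,0,0,1]]'
python3 - <<'E'
from h import *
for i in range(3):
  c,M=cam("side");s=ctrl.sense();print(s["wrist_force"],s["torque"],s["ee_pos"])
save(c,"pics/s1.png");a=c["color"][100:300,180:330,::-1]
c,M=cam("scene");b=c["color"][100:280,150:330,::-1]
o=np.zeros((600,800,3),np.uint8);o[:533,:400]=cv2.resize(a,(400,533));o[:400,400:]=cv2.resize(b,(400,400));cv2.imwrite("pics/z2.png",o)
E
```

```text
t: 4.4
ee_pos: [0.5878, 0.1836, 0.1503]
ee_rot: [-180.0, -0.0, 161.6]
wrist_force: [0.7, -0.9, 1.6]
opening: 0.348
finger_force: 78.8
t: 5.4
ee_pos: [0.5875, 0.1835, 0.2497]
ee_rot: [-180.0, -0.0, 161.6]
wrist_force: [0.0, -0.2, -4.0]
opening: 0.352
finger_force: 79.6
[-0.21698522 -0.36709809 -4.52864122] [-0.02712649 -0.02580624  0.00729459] [0.5874385  0.18354438 0.24944486]
[ 0.70609288  0.10088139 -4.54371131] [ 0.04023737 -0.003443    0.04492864] [0.58747018 0.1835128  0.24941141]
[ 0.25102142  0.1924775  -4.80933012] [ 0.01014762 -0.02597018 -0.0013841 ] [0.58755447 0.18352535 0.24949503]
```

View pics/z2.png

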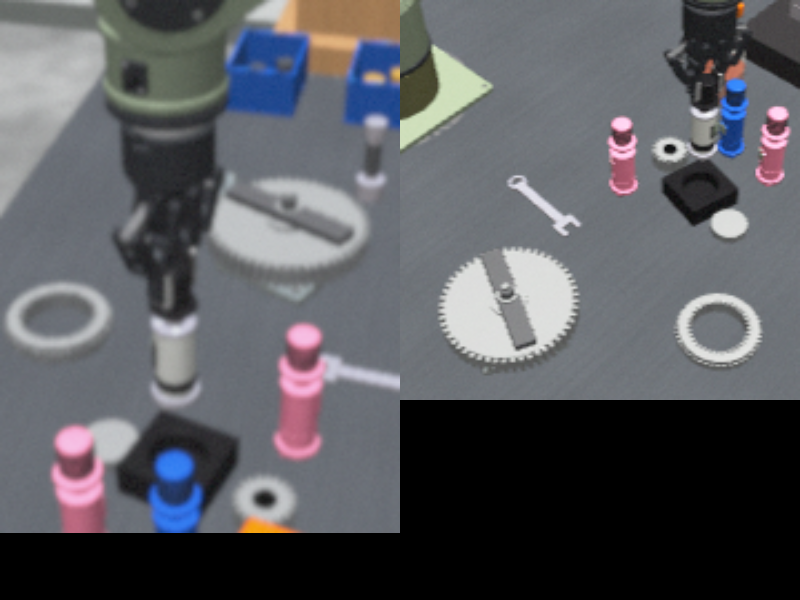

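Both views show the tester lifted clear and hanging upright, with the holder empty and the neighbours in place. Moving toward the gear.

```bash
python3 -m pendant '[[0,-0.1,0.1,0,0,0,1],[0,-0.3,0.3,0,0,0,1],[-0.05,-0.55,0.4,0,0,0,1],[-0.05,-0.8,0.4,0,0,0,1],[-0.05,-1,0.4,0,0,0,1]]' && python3 -m pendant '[[0,-0.25,0,0,0,0,1],[-0.05,-0.5,0,0,0,0,1],[-0.05,-0.75,0,0,0,0,1],[-0.05,-1,0,0,0,0,1]]' && python3 -m pendant '[[0,-0.25,0,0,0,0,1],[-0.05,-0.5,0,0,0,0,1],[-0.05,-0.75,0,0,0,0,1],[-0.05,-0.9,0,0,0,0,1],[-0.05,-1,0,0,0,0,1],[-0.05,-1,0,0,0,0,1]]'
python3 - <<'E'
from h import *
c,M=cam("wrist");save(c,"pics/w3.png");s=ctrl.sense();print(s["ee_pos"],s["ee_rot"],s["wrist_force"],proj(c,M,[.546,-.197,.101]),proj(c,M,[.546,-.197,.061]))
np.savez("w3.npz",M=M)
E
```

```text
t: 6.22
ee_pos: [0.5828, 0.0819, 0.2908]
ee_rot: [-180.0, 0.0, 161.6]
wrist_force: [0.5, 0.4, -4.4]
opening: 0.353
finger_force: 79.7
t: 6.72
ee_pos: [0.5777, -0.0176, 0.2905]
ee_rot: [-180.0, 0.0, 161.6]
wrist_force: [0.3, -0.3, -3.3]
opening: 0.354
finger_force: 79.7
t: 7.48
ee_pos: [0.5728, -0.1165, 0.2902]
ee_rot: [-180.0, -0.0, 161.6]
wrist_force: [-0.4, 0.1, -4.5]
opening: 0.352
finger_force: 79.6
[ 0.57285136 -0.11583047  0.29020628] [ 1.79982825e+02 -1.36924245e-02  1.61641247e+02] [-0.72455633  0.74262633 -3.70725366] (np.float64(178.64849523378336), np.float64(173.96379908364977)) (np.float64(186.7630801917029), np.float64(165.70145966673732))
```

View pics/w3.png

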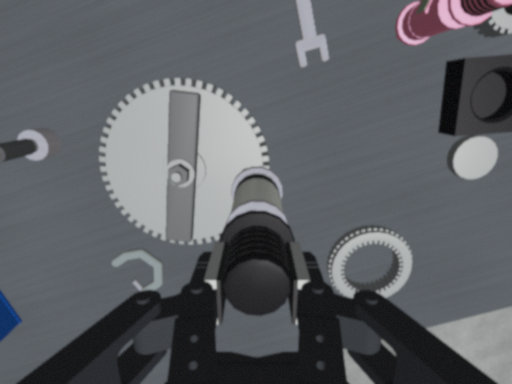

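Wrist view: gear spans cols 99–269 and rows 78–245, stud at (178,176), bar from (185,91) to (180,240), and tester foot at (257,182), just off the face on the clear side. Fitting the gear circle.

```bash
python3 - <<'E'
from h import *
from scipy.optimize import least_squares
def fit(img,c,M,box,cond,name):
    x0,y0,x1,y1=box;g=cv2.cvtColor(img,cv2.COLOR_BGR2GRAY)[y0:y1,x0:x1]
    m=cv2.inRange(g,150,255);n,l,st,_=cv2.connectedComponentsWithStats(m)
    m=np.where((l>0)&(st[l,4]>250),255,0).astype(np.uint8)
    h=cv2.convexHull(cv2.findNonZero(m))[:,0]+[x0,y0]
    h=np.array([p for p in h if cond(p)])
    for z in(.058,.062,.066):
        P=np.array([onz(c,M,u,v,z)[:2] for u,v in h])
        r=least_squares(lambda q:np.hypot(*(P-q[:2]).T)-q[2],[.55,-.2,.1],loss="soft_l1",f_scale=.001)
        print(name,z,r.x.round(4),len(h),np.abs(r.fun).max().round(4))
c,_=cam("wrist");M=np.load("w3.npz")["M"]
fit(cv2.imread("pics/w3.png"),c,M,(85,65,225,255),lambda p:p[0]<218 and not(p[1]>235 and p[0]<150),"wrist")
c,M2=cam("scene");fit(cv2.imread("pics/scene0.png"),c,M2,(155,200,245,268),lambda p:p[1]<245,"scene")
w=cam("wrist")[0]
for z in(.077,.081,.085):
  a=onz(w,M,185,91,z);b=onz(w,M,180,240,z);d=b-a;print(z,(a+b)/2,np.hypot(*d[:2]),np.degrees(np.arctan2(d[1],d[0])))
print(onz(w,M,178.5,175,.101))
E
```

```text
wrist 0.058 [ 0.5483 -0.2019  0.103 ] 32 0.0006
wrist 0.062 [ 0.5477 -0.2007  0.1019] 32 0.0006
wrist 0.066 [ 0.5471 -0.1994  0.1007] 32 0.0006
scene 0.058 [ 0.5412 -0.1975  0.1021] 18 0.0012
scene 0.062 [ 0.5436 -0.199   0.1017] 18 0.0012
scene 0.066 [ 0.546  -0.2005  0.1014] 18 0.0012
0.077 [ 0.54847822 -0.1998469   0.077     ] 0.17833828470388938 -24.777189668065862
0.081 [ 0.54785285 -0.19856712  0.081     ] 0.1762504200110296 -24.777189668065873
0.085 [ 0.54722748 -0.19728734  0.085     ] 0.1741625553181699 -24.777189668065876
[ 0.54702025 -0.19761118  0.101     ]
```

```bash
python3 -m pendant '[[0,-0.1,-0.05,0,0,0,1],[0,-0.22,-0.2,0,0,0,1],[0,-0.295,-0.4,0,0,0,1],[0,-0.295,-0.6,0,0,0,1],[0,-0.295,-0.72,0,0,0,1],[0,-0.295,-0.77,0,0,0,1],[0,-0.295,-0.77,0,0,0,1],[0,-0.295,-0.77,0,0,0,1]]'
for i in 1 2 3; do python3 -c 'from h import *;c=ctrl.read_camera("wrist");s=ctrl.sense();print(s["ee_pos"],s["wrist_force"])'; done
```

```text
t: 8.68
ee_pos: [0.573, -0.1459, 0.2138]
ee_rot: [-180.0, 0.0, 161.6]
wrist_force: [0.2, -0.1, -4.5]
opening: 0.354
finger_force: 79.7
[ 0.57300891 -0.14588543  0.2137891 ] [-0.12548946 -0.23382166 -3.04266596]
[ 0.57294912 -0.14587875  0.21372104] [ 0.10145075  0.25480895 -3.97508412]
[ 0.57292963 -0.1458785   0.2136566 ] [-0.69681735  0.22739261 -3.66930282]
```

```bash
python3 -m pendant '[[0,0,-0.02,0,0,0,1],[0,0,-0.04,0,0,0,1],[0,0,-0.05,0,0,0,1]]'; python3 - <<'E'
from h import *
a=[]
for i in range(3): cam("side");a.append(ctrl.sense()["wrist_force"])
print(np.mean(a,0))
c,M=cam("scene");a=c["color"][180:270,150:270,::-1];c,M=cam("side");b=c["color"][110:230,240:340,::-1]
o=np.zeros((480,800,3),np.uint8);o[:300,:400]=cv2.resize(a,(400,300));o[:480,400:]=cv2.resize(b,(400,480));cv2.imwrite("pics/z3.png",o)
E
```

```text
t: 9.2
ee_pos: [0.5728, -0.1459, 0.2081]
ee_rot: [-180.0, -0.0, 161.6]
wrist_force: [-1.0, 0.2, -4.2]
opening: 0.354
finger_force: 79.7
[ 0.21795885 -0.17634911 -4.17400139]
```

View pics/z3.png

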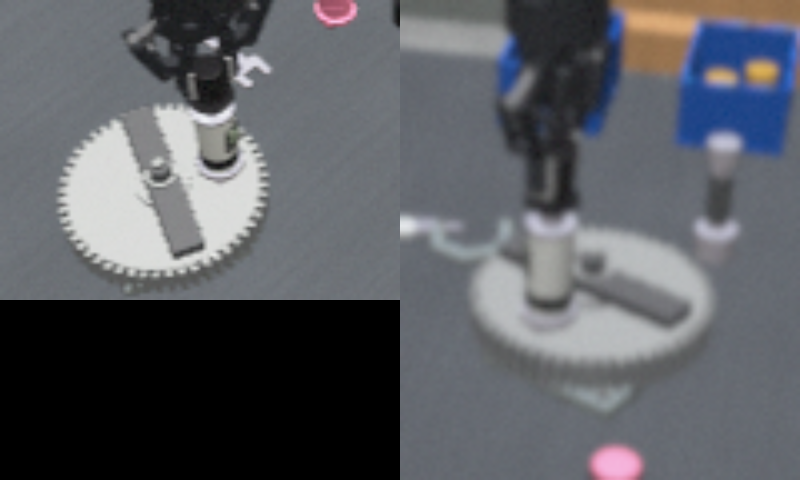

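Tester is just above the clear face, between hub and teeth beside the bar. Lowering in small steps, watching the force (hanging ≈ −4.0 N).

```bash
for k in 1; do python3 -m pendant '[[0,0,-0.01,0,0,0,1],[0,0,-0.02,0,0,0,1]]' | grep -E 'ee_pos|wrist'; python3 -m pendant '[[0,0,-0.01,0,0,0,1],[0,0,-0.02,0,0,0,1]]' | grep -E 'ee_pos|wrist';  python3 -m pendant '[[0,0,-0.01,0,0,0,1],[0,0,-0.02,0,0,0,1]]' | grep -E 'ee_pos|wrist';  done
```

```text
ee_pos: [0.5728, -0.1459, 0.2063]
wrist_force: [0.1, -0.1, 1.1]
ee_pos: [0.5729, -0.1459, 0.2044]
wrist_force: [-0.6, 0.2, 1.6]
ee_pos: [0.5729, -0.1458, 0.2023]
wrist_force: [-0.6, 0.7, 0.9]
```

```bash
f(){ grep -E '^t|ee_pos|wrist'|cut -c1-60|paste -sd' '; }; python3 -m pendant '[[0,0,-0.01,0,0,0,1],[0,0,-0.02,0,0,0,1],[0,0,-0.03,0,0,0,1]]' | f; python3 -m pendant '[[0,0,-0.003,0,0,0,1],[0,0,-0.006,0,0,0,1]]'|f; python3 -m pendant '[[0,0,-0.003,0,0,0,1],[0,0,-0.003,0,0,0,1]]'|f
```

```text
t: 10.58 ee_pos: [0.5728, -0.1459, 0.1992] wrist_force: [-0.2, 0.2, 2.0]
t: 10.82 ee_pos: [0.5728, -0.1459, 0.1987] wrist_force: [-1.1, -0.3, 2.1]
t: 11.08 ee_pos: [0.5728, -0.1458, 0.1984] wrist_force: [0.6, -0.3, 1.9]
```

```bash
f(){ grep -E '^t|ee_pos|wrist'|cut -c1-60|paste -sd' '; }; s(){ cat>/dev/null; }; python3 -m pendant '[[0,0,-0.003,0,0,0,1],[0,0,-0.003,0,0,0,1]]' | f; python3 -m pendant '[[0,0,-0.003,0,0,0,1],[0,0,-0.003,0,0,0,1]]'|f; python3 -m pendant '[[0,0,-0.002,0,0,0,1],[0,0,-0.002,0,0,0,1]]'|f
```

```text
t: 11.32 ee_pos: [0.5728, -0.1458, 0.1981] wrist_force: [-0.4, -0.3, 3.0]
t: 11.58 ee_pos: [0.5728, -0.1458, 0.1977] wrist_force: [1.3, 0.6, 1.5]
t: 11.82 ee_pos: [0.5728, -0.1458, 0.1976] wrist_force: [0.0, -0.1, 1.6]
```

```bash
f(){ grep -E '^t|ee_pos|wrist'|cut -c1-60|paste -sd' '; }; python3 -m pendant '[[0,0,-0.002,0,0,0,1],[0,0,-0.002,0,0,0,1]]' | f; python3 -m pendant '[[0,0,-0.002,0,0,0,1],[0,0,-0.002,0,0,0,1]]'|f; python3 -m pendant '[[0,0,-0.002,0,0,0,1],[0,0,-0.002,0,0,0,1]]'|f
```

```text
t: 12.08 ee_pos: [0.5728, -0.1458, 0.1973] wrist_force: [-0.3, -0.3, 2.2]
t: 12.32 ee_pos: [0.5728, -0.1459, 0.1972] wrist_force: [0.0, -0.3, 1.5]
t: 12.58 ee_pos: [0.5728, -0.1458, 0.197] wrist_force: [0.1, 0.8, 2.6]
```

```bash
f(){ grep -E '^t|ee_pos|wrist'|cut -c1-60|paste -sd' '; }; python3 -m pendant '[[0,0,-0.002,0,0,0,1],[0,0,-0.002,0,0,0,1]]' | f; python3 -m pendant '[[0,0,-0.002,0,0,0,1],[0,0,-0.002,0,0,0,1]]'|f
```

```text
t: 12.82 ee_pos: [0.5728, -0.1459, 0.1968] wrist_force: [-0.0, -0.0, 2.4]
t: 13.08 ee_pos: [0.5728, -0.1459, 0.1966] wrist_force: [0.8, -0.1, 2.1]
```

```bash
f(){ grep -E '^t|ee_pos|wrist'|cut -c1-60|paste -sd' '; }; python3 -m pendant '[[0,0,-0.002,0,0,0,1],[0,0,-0.002,0,0,0,1]]' | f; python3 -m pendant '[[0,0,-0.002,0,0,0,1],[0,0,-0.002,0,0,0,1]]'|f
```

```text
t: 13.32 ee_pos: [0.5728, -0.1458, 0.1964] wrist_force: [-0.5, 0.9, 2.0]
t: 13.58 ee_pos: [0.5728, -0.1459, 0.1962] wrist_force: [-0.4, 0.3, 3.7]
```

```bash
f(){ grep -E '^t|ee_pos|wrist'|cut -c1-60|paste -sd' '; }; python3 -m pendant '[[0,0,-0.001,0,0,0,1],[0,0,-0.001,0,0,0,1]]' | f; python3 -c '
from h import *
for i in range(3): ctrl.read_camera("side");s=ctrl.sense();print(s["ee_pos"][2],s["wrist_force"][2],s["t"])'
```

```text
t: 13.82 ee_pos: [0.5728, -0.1459, 0.1961] wrist_force: [-0.5, -0.6, 3.9]
0.19611360062772268 3.259017244813591 13.875
0.196113129692067 5.629558081640777 13.925
0.19609486233714768 5.107616714870994 13.975
```

Tip is on the steel (change ≈ 8.5 N). Pausing, then pressing on.

```bash
f(){ grep -E '^t|ee_pos|wrist'|cut -c1-60|paste -sd' '; }; python3 -m pendant '[[0,0,0,0,0,0,1],[0,0,0,0,0,0,1],[0,0,0,0,0,0,1],[0,0,0,0,0,0,1],[0,0,0,0,0,0,1]]' | f; python3 -m pendant '[[0,0,-0.0025,0,0,0,1],[0,0,-0.005,0,0,0,1],[0,0,-0.0075,0,0,0,1],[0,0,-0.01,0,0,0,1],[0,0,-0.0125,0,0,0,1],[0,0,-0.015,0,0,0,1],[0,0,-0.0175,0,0,0,1],[0,0,-0.02,0,0,0,1],[0,0,-0.0225,0,0,0,1],[0,0,-0.025,0,0,0,1],[0,0,-0.0275,0,0,0,1],[0,0,-0.03,0,0,0,1]]' |f
```

```text
t: 14.6 ee_pos: [0.5728, -0.1459, 0.1961] wrist_force: [-0.2, 0.2, 5.7]
t: 16.1 ee_pos: [0.573, -0.1459, 0.1935] wrist_force: [-1.2, -1.1, 11.3]
```

```bash
f(){ grep -E '^t|ee_pos|wrist'|cut -c1-60|paste -sd' '; }; python3 -m pendant '[[0,0,-0.0025,0,0,0,1],[0,0,-0.005,0,0,0,1],[0,0,-0.0075,0,0,0,1]]' | f; python3 -m pendant '[[0,0,-0.0015,0,0,0,1],[0,0,-0.0015,0,0,0,1]]' |f;  python3 -c '
from h import *
for i in range(2): ctrl.read_camera("side");s=ctrl.sense();print(s["ee_pos"][2],s["wrist_force"][2],s["t"])'
```

```text
t: 16.48 ee_pos: [0.573, -0.1459, 0.1928] wrist_force: [-0.7, -0.1, 11.5]
t: 16.73 ee_pos: [0.5731, -0.1459, 0.1927] wrist_force: [-0.6, -0.1, 12.7]
0.1926843822798917 12.724265094982034 16.775
0.19268607549478683 12.434199032197379 16.825
```

```bash
f(){ grep -E '^t|ee_pos|wrist'|cut -c1-60|paste -sd' '; }; python3 -m pendant '[[0,0,-0.002,0,0,0,1],[0,0,-0.002,0,0,0,1]]' | f; python3 -m pendant '[[0,0,-0.0015,0,0,0,1],[0,0,-0.0015,0,0,0,1]]' |f;  python3 -c '
from h import *
for i in range(3): ctrl.read_camera("side");s=ctrl.sense();print(s["ee_pos"][2],s["wrist_force"][2],s["t"])'
```

```text
t: 17.08 ee_pos: [0.5731, -0.146, 0.1925] wrist_force: [-0.1, 0.3, 12.2]
t: 17.32 ee_pos: [0.5731, -0.1459, 0.1924] wrist_force: [-1.6, 0.4, 13.0]
0.19237060613234572 12.844528005717105 17.375
0.19238254971799731 13.333984319572487 17.425
0.1923672808362999 13.512653283723632 17.475
```

```bash
f(){ grep -E '^t|ee_pos|wrist'|cut -c1-60|paste -sd' '; }; python3 -m pendant '[[0,0,-0.0015,0,0,0,1],[0,0,-0.0015,0,0,0,1]]' |f;  python3 -c '
from h import *
for i in range(3): ctrl.read_camera("side");s=ctrl.sense();print(s["ee_pos"][2],s["wrist_force"][2],s["t"])'
```

```text
t: 17.73 ee_pos: [0.5731, -0.1459, 0.1922] wrist_force: [-0.6, 0.3, 13.8]
0.1922538287269136 13.712027586073534 17.775
0.19222719049848916 13.198980439195651 17.825
0.1922180931624786 13.322606725633719 17.875
```

```bash
f(){ grep -E '^t|ee_pos|wrist'|cut -c1-60|paste -sd' '; }; python3 -m pendant '[[0,0,-0.0015,0,0,0,1],[0,0,-0.0015,0,0,0,1]]' |f;  python3 -c '
from h import *
for i in range(3): ctrl.read_camera("side");s=ctrl.sense();print(s["ee_pos"][2],s["wrist_force"][2],s["t"])'
```

```text
t: 18.12 ee_pos: [0.5731, -0.1459, 0.1922] wrist_force: [-0.2, 0.6, 14.0]
0.19213877078184238 13.928840511762692 18.175
0.19214321343756222 14.117476332181585 18.225
0.19215938919358563 13.51229544918965 18.275
```

```bash
f(){ grep -E '^t|ee_pos|wrist'|cut -c1-60|paste -sd' '; }; python3 -m pendant '[[0,0,-0.0015,0,0,0,1],[0,0,-0.0015,0,0,0,1]]' |f;  python3 -c '
from h import *
for i in range(3): ctrl.read_camera("side");s=ctrl.sense();print(s["ee_pos"][2],s["wrist_force"][2],s["t"])'
```

```text
t: 18.52 ee_pos: [0.5732, -0.146, 0.1921] wrist_force: [-0.2, 0.8, 15.1]
0.19212049082449814 16.240493542175457 18.575
0.19208112491645585 14.804539176063097 18.625
0.19208522741893613 15.326134441195812 18.675
```

At the end stop (change ≈ 19 N). Holding, then releasing smoothly.

```bash
f(){ grep -E '^t|ee_pos|wrist'|cut -c1-60|paste -sd' '; }; python3 -m pendant '[[0,0,0,0,0,0,1],[0,0,0,0,0,0,1],[0,0,0,0,0,0,1],[0,0,0,0,0,0,1],[0,0,0,0,0,0,1],[0,0,0,0,0,0,1],[0,0,0,0,0,0,1],[0,0,0,0,0,0,1],[0,0,0,0,0,0,1],[0,0,0,0,0,0,1],[0,0,0,0,0,0,1]]' |f; python3 -m pendant '[[0,0,0.004,0,0,0,1],[0,0,0.01,0,0,0,1],[0,0,0.018,0,0,0,1],[0,0,0.026,0,0,0,1],[0,0,0.034,0,0,0,1],[0,0,0.042,0,0,0,1],[0,0,0.055,0,0,0,1],[0,0,0.07,0,0,0,1],[0,0,0.085,0,0,0,1],[0,0,0.1,0,0,0,1],[0,0,0.115,0,0,0,1],[0,0,0.125,0,0,0,1]]'|f
python3 -m pendant '[[0,0,0.01,0,0,0,1],[0,0,0.02,0,0,0,1],[0,0,0.04,0,0,0,1],[0,0,0.1,0,0,0,1],[0,0,0.25,0,0,0,1],[0,0,0.45,0,0,0,1],[0,0,0.65,0,0,0,1],[0,0,0.85,0,0,0,1],[0,0,0.85,0,0,0,1]]'|f
```

```text
t: 20.05 ee_pos: [0.5732, -0.146, 0.1921] wrist_force: [-1.2, 0.1, 15.9]
t: 21.55 ee_pos: [0.5728, -0.1458, 0.2039] wrist_force: [0.2, -0.2, 1.8]
t: 22.68 ee_pos: [0.5731, -0.1459, 0.2899] wrist_force: [-0.5, 0.5, -4.7]
```

```bash
f(){ grep -E '^t|ee_pos|wrist'|cut -c1-60|paste -sd' '; }; python3 -m pendant '[[0,0.1,0,0,0,0,1],[0.02,0.3,0,0,0,0,1],[0.03,0.55,0,0,0,0,1],[0.05,0.8,0,0,0,0,1],[0.05,1,0,0,0,0,1]]'|f; python3 -m pendant '[[0,0.25,0,0,0,0,1],[0.02,0.5,0,0,0,0,1],[0.03,0.75,0,0,0,0,1],[0.05,1,0,0,0,0,1]]'|f; python3 -m pendant '[[0,0.25,0,0,0,0,1],[0.02,0.5,0,0,0,0,1],[0.04,0.75,0,0,0,0,1],[0.04,0.95,0,0,0,0,1],[0.04,1,0,0,0,0,1],[0.04,1,0,0,0,0,1]]'|f; python3 -m pendant '[[0,0.12,0,0,0,0,1],[0,0.24,-0.1,0,0,0,1],[0,0.3,-0.3,0,0,0,1],[0,0.3,-0.5,0,0,0,1],[0,0.3,-0.65,0,0,0,1],[0,0.3,-0.75,0,0,0,1],[0,0.3,-0.75,0,0,0,1],[0,0.3,-0.75,0,0,0,1]]'|f
python3 - <<'E'
from h import *
s=ctrl.sense();print(s["ee_pos"],s["ee_rot"])
c,M=cam("scene");a=c["color"][110:220,230:340,::-1];c,M=cam("wrist");b=c["color"][100:384,120:400,::-1]
o=np.zeros((400,800,3),np.uint8);o[:,:400]=cv2.resize(a,(400,400));o[:,400:]=cv2.resize(b,(400,400));cv2.imwrite("pics/z4.png",o)
E
```

```text
t: 23.3 ee_pos: [0.5777, -0.0433, 0.2885] wrist_force: [-0.6, 0.1, -3.8]
t: 23.8 ee_pos: [0.5825, 0.0559, 0.2886] wrist_force: [0.3, -0.1, -4.5]
t: 24.55 ee_pos: [0.5868, 0.1538, 0.2888] wrist_force: [-0.4, -0.6, -4.3]
t: 25.55 ee_pos: [0.587, 0.1842, 0.2144] wrist_force: [0.0, -0.5, -3.7]
[0.58703461 0.18423278 0.21444554] [1.79975492e+02 4.00954453e-02 1.61615708e+02]
```

View pics/z4.png

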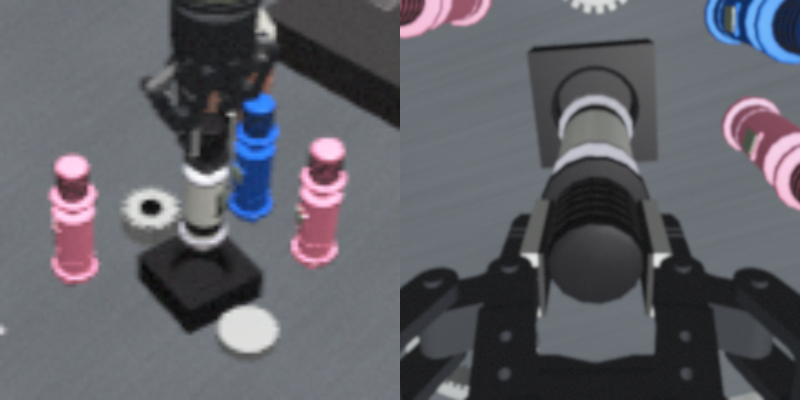

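The tester hangs centred above its socket. Lowering.

```bash
f(){ grep -E '^t|ee_pos|wrist'|cut -c1-60|paste -sd' '; }; python3 -m pendant '[[0,0,-0.08,0,0,0,1],[0,0,-0.16,0,0,0,1],[0,0,-0.24,0,0,0,1],[0,0,-0.32,0,0,0,1],[0,0,-0.4,0,0,0,1],[0,0,-0.48,0,0,0,1],[0,0,-0.54,0,0,0,1],[0,0,-0.58,0,0,0,1],[0,0,-0.605,0,0,0,1],[0,0,-0.615,0,0,0,1],[0,0,-0.615,0,0,0,1]]'|f; python3 -m pendant '[[0,0,-0.005,0,0,0,1],[0,0,-0.01,0,0,0,1],[0,0,-0.015,0,0,0,1],[0,0,-0.02,0,0,0,1],[0,0,-0.02,0,0,0,1]]'|f
```

```text
t: 27.02 ee_pos: [0.5869, 0.1842, 0.1525] wrist_force: [0.6, 0.8, -3.8]
t: 27.65 ee_pos: [0.5869, 0.1841, 0.1506] wrist_force: [0.3, 0.1, -0.6]
```

Nearly standing (force −0.6 N); a bit more, then open and retreat.

```bash
f(){ grep -E '^t|ee_pos|wrist|open'|cut -c1-60|paste -sd' '; }; python3 -m pendant '[[0,0,-0.003,0,0,0,1],[0,0,-0.006,0,0,0,1],[0,0,-0.006,0,0,0,1]]'|f; python3 -m pendant '[[0,0,0,0,0,0,0.62],[0,0,0,0,0,0,0.55],[0,0,0,0,0,0,0.4],[0,0,0,0,0,0,0.2],[0,0,0,0,0,0,0],[0,0,0,0,0,0,0],[0,0,0,0,0,0,0],[0,0,0,0,0,0,0]]'|f; python3 -m pendant '[[0,0,0.1,0,0,0,0],[0,0,0.3,0,0,0,0],[0,0,0.6,0,0,0,0],[0,0,0.9,0,0,0,0],[0,0,1,0,0,0,0]]'|f;python3 -m pendant '[[0,0,0.3,0,0,0,0],[0,0,0.5,0,0,0,0],[0,0,0.5,0,0,0,0],[0,0,0.5,0,0,0,0]]'|f
python3 - <<'E'
from h import *
c,M=cam("scene");a=c["color"][130:280,150:350,::-1];c,M=cam("wrist");b=c["color"][:,:,::-1]
o=np.zeros((300,800,3),np.uint8);o[:]=np.hstack([cv2.resize(a,(400,300)),cv2.resize(b,(400,300))]);cv2.imwrite("pics/z5.png",o)
E
```

```text
t: 28.02 ee_pos: [0.5868, 0.1842, 0.1498] wrist_force: [-0.7, -0.7, 0.5] opening: 0.354
t: 29.02 ee_pos: [0.5868, 0.1841, 0.1498] wrist_force: [-0.5, 0.1, 0.1] opening: 0.999
t: 29.65 ee_pos: [0.5872, 0.1843, 0.2519] wrist_force: [0.5, 0.3, -0.5] opening: 0.996
t: 30.15 ee_pos: [0.5865, 0.184, 0.2989] wrist_force: [-1.2, -0.6, 0.5] opening: 0.997
```

View pics/z5.png

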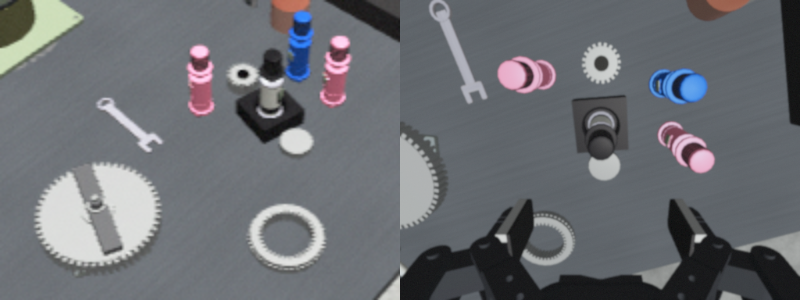

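The tester stands upright in its holder, everything else is in place and the gripper is clear.

```bash
python3 -c 'from bench import ctrl;print(ctrl.close_job())'
```

```text
the job is handed in; nothing more can be done
None
```

The big gear was tested and the job handed in at about 30 s; no verdict came back. The tip paused on the steel for about 0.7 s at roughly 9 N, then the plunger was held on the end stop for about 1.5 s at roughly 19–20 N, and the last picture shows the tester upright in its holder with nothing else visibly moved.

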